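# Fasten the open draw latch of a sample case

### The job

The sample case stands ready for the courier, but only one of its two draw latches is done up. Fasten the other one: lift its wire loop over the keeper's lip, draw it back until it bears in the keeper, then press the lever over centre and down until its tip clicks under the spring catch. The latch is light pressed steel, so take the loop with a light grip, press the lever by feel, never with more than about 20 N, and do not disturb the rack, bottle and beaker standing around.

Things in the scene. Friction and masses are not known exactly. Their poses are not given: they have to be found in the camera images.
- case: Dark carrying case with aluminium edges, 340 mm wide (y), 190 high (z), stood on its hinged edge, fixed to the bench; in x it reaches from -62.5 to +67.5 mm. Origin on its underside, mid-width. +x points roughly to the robot. Shallow lid shell on the -x side, deep shell on the +x side, seam along y on top. The open latch is centred at y = +110 mm, the fastened one (leave it) at y = -110 mm.
- case_top (a point): Point on the case's flat top face above the case's origin, 190 mm above the bench; axes as the case's. A folded carrying handle lies on the top at y -52 to 52 mm, x -2 to 51 mm, 20 mm high.
- pivot (a point): Centre of the open latch's lever pivot pin, 17 mm above the case top, at x = -8 mm, y = 110 mm in the case; axes as the case's. The pin runs along y in two cheeks 29 mm apart overall, on a base plate 2 mm thick.
- lever (a joint): Open latch's lever angle (rad) about the pivot: 0 = level, along case +x; grows as it rises, pi/2 upright, stop at 2.65. Stays where left. With the loop hooked, springs resist it from about 1.1 to dead centre near 0.2 (up to 9 N, 40 mm out); past that it draws itself down until the catch's nose stops it. A further 6 to 16 N snaps it home, -0.10 to +0.035 as the catch is set, onto a hard ledge.
- lever_face (a point): Point on the lever's flat outer face, 40 mm along the lever from the pivot, on its centre line. Axes: x along the lever towards its tip, y across, z out of the face (up when the lever is down). The lever is a pressed steel channel 22 mm wide; the face runs from 2 mm behind the pivot to 59 mm, 6.5 mm above the pivot's centre when level.
- lever_tip (a point): Lever's rolled tip, 61 mm along the lever from the pivot, on the level of the outer face; axes as lever_face.
- catch (a joint): Slide (m) of the sprung catch plate just past the lever's tip: 0 = free, grows away from the lever. The tip pushes its ramped nose back by 1 to 3 mm, then it springs back to 0 over the tip with the click. It stands on a post set anywhere within 8 mm of height, so home must be felt. 14 mm wide, nose from 60 mm beyond the pivot, top 27 to 37 mm above the case top: press within 50 mm of the pivot.
- loop_pin (a point): Centre of the loop's pin, on which the loop swings; carried by the lever 14 mm from the pivot, 9 degrees below the lever's line (lever level: 13.8 mm along +x and 2.2 mm below the pivot). Axes as lever_face.
- loop_bar (a point): Centre of the crossbar of the open latch's wire loop: a steel U of 5 mm wire, 44 mm wide outside, 34 mm inside (y). Legs bare for 22 mm from the bar, then in spring sleeves. Bar to loop_pin 40 mm slack, pulls out up to 6 mm at 25 N/mm. Axes: x from the bar along the legs to the pin, y along the bar. Slight friction holds it where left: it starts unhooked, slanting up over the lid shell.
- keeper: Steel hook on the lid shell. Origin: centre of the bar when hooked, 30 mm to -x of the pivot, 14 mm above the case top; axes as the case's. A wall 18 mm wide, its -x face at x = +2.5 mm, carries a level lip (z +3 to +6 mm) reaching to x = -4.5 mm. Open towards -x: the bar goes over the lip, down behind it (clear at x below -8 mm, case top at z = -14 mm) and is drawn +x under the lip to the wall.
- rack: Bystander: blue vial rack, 190 x 95 x 36 mm, 55 mm high with its vials; origin at the centre of its underside.
- bottle: Bystander: amber bottle, 72 mm across, 145 mm high; origin at the centre of its underside.
- beaker: Bystander: glass beaker, 66 mm across, 85 mm high; origin at the centre of its underside.

How it is judged:
By the outcome, as a careful person would: the job done as asked, in the order asked, and still so for the second after the job is handed in, with the robot touching nothing.
It also fails if it takes over 58 s, if anything falls off the work surface, if the arm or the gripper's body presses on something with over 40 N, if the wrist force passes 120 N, or if a joint passes its speed limit or range.

### The arm

A 6-joint arm with a two-finger parallel gripper is mounted at the origin on the work surface. World frame = base frame: x ahead of the robot, y to its left, z up, the work surface at z = 0. Lengths are in m, angles in degrees, forces in N, time in s.
With the tool pointing down it reaches from about 0.25 to 0.8 m from the base axis. Payload 3.9 kg.
Tool frame: the origin (TCP) lies on the mounting face of the last link; the fingertips stand 173 mm ahead of it and the grasp point (between the pads) lies 155 mm ahead of it; z points along the fingers, y is the direction in which the jaws open and shut (so a half turn about z gives the same grasp; the last joint's range is limited). The gripper opens to 85 mm and grips with 20 to 120 N. Pads are 22 mm wide; open, the fingers measure 114 mm over their backs; the gripper's body (76 mm by 85 mm) begins 54 mm behind the grasp point. The pads swing forward as they close: fully open they stand 13 mm farther back than shut.
Start: joints at [67.838, 14.897, -7.913, 67.191, 0, 90], TCP at [0.198, 0.486, 0.405] pointing down, gripper open.
Joint ranges: [-159.42, 159.42], [-47.68, 98.78], [-73.54, 78.23], [-108.79, 121.32], [-90, 84.71], [-180, 180]. Speed limits (degrees/s): [147.25, 147.25, 180, 180, 180, 180].

### API

Orientations are given as a 3x3 rotation matrix whose columns are the frame's x, y, z axes.
In Python, from station import ctrl, imaging, job_done gives the robot as it stands. The module is installed in compiled form; this text tells all that it offers.
- The arm moves only by the shell command python3 -m pendant 'ROWS' [FORCE]. ROWS is JSON, a list of rows, each a list of 5 numbers: the finger opening in m, from 0 to 0.0854, then the shift along the tool's x, y, z in m, then the turn about the tool's z in degrees. A call has 1 to 12 rows; each row is the pose to reach, as a shift and turn from the pose commanded when the call began, along the tool's axes at that moment; what a row does not reach only later rows make up. A row lasts 1/12 s, in which the tool goes at most 41.7 mm and 7.16 degrees, less where a joint would pass 70% of its speed; a pose out of reach is approached as far as the arm can. A call with a gripper value outside its range is refused whole. The fingers move at their own pace and stop on an object; FORCE is the grip in N (left out, the last holds). Time passes only in rows, so rows that repeat a pose let the fingers close. It gives the time, the measured TCP pose, the force and the opening at its end, in the units of the state.
- ctrl.read_state(): the state, without advancing time (a new reading comes with each control period).
- imaging.get_image(name): name is "scene" or "side" or "wrist"; returns the picture (400x640x3 uint8, red, green, blue); there is no depth.
- imaging.get_calibration(name): a dict with "fx", "fy", "cx", "cy" (pixels), "R" (3x3) and "t" (3): a world point X has camera coordinates R X + t. Camera axes: x right, y down, z forward; pixel columns grow to the right and rows downward; lengths in m; the calibration is good to about 2 mm. A picture is of the moment at which its call begins: read the wrist's pose just before it. get_calibration takes no time and is no camera call; for the wrist camera it gives the pose at the moment of the call.
- job_done(): hands the job in, once; it reports no verdict.
The state is a dict: "clock": time; "qpos": joint angles; "joint_vel": joint speeds; "tau": joint torques, N m; "tcp_pos": TCP position; "tcp_rot": TCP orientation; "force": force on the tool from outside, world axes, zero at the start; "torque": the same for the moment, N m; "width": finger opening in m.
Only numpy, scipy, OpenCV 4.12 (cv2) and the standard library are available. Lean on these libraries where they do the work, as an engineer would, in place of code of your own. Each camera call takes 0.05 s, during which the arm holds its last target.

## Working session

There is one attempt and no reset: what is moved stays moved. The work goes in short steps, Python scripts to look and compute and a shell command to move; the robot and the scene stay as the last step left them, time stands still between calls to the robot, and variables do not carry over. Pictures are saved under pics/ and viewed, and the job is handed in when it is done.

```bash
mkdir -p pics; ls; python3 - <<'E'
from station import ctrl, imaging
import cv2, json
s=ctrl.read_state()
print({k:(v if not hasattr(v,'tolist') else v.tolist()) for k,v in s.items()})
for n in ["scene","side","wrist"]:
    c=imaging.get_calibration(n); im=imaging.get_image(n)
    cv2.imwrite(f"pics/{n}0.png",im[:,:,::-1]); print(n,c)
E
```

```text
pics
{'clock': 0.0, 'qpos': [67.8405253939878, 14.935944345277818, -7.986420672168774, 67.19018050114269, -0.000558869183707883, 89.99831345269878], 'joint_vel': [0.09970614810992526, -0.09988170623293564, -0.03260773053933856, -0.046204551889879375, -0.007327161571068632, 0.032388189635340944], 'tau': [0.0004248688492225483, -40.568082332611084, 25.392184853553772, 0.01872238819487393, -8.033075346247642e-05, -1.5388577878638898e-06], 'tcp_pos': [0.19789333443262017, 0.48590114754521546, 0.40385826637112043], 'tcp_rot': [[-0.9261487100967286, 0.3771578332146326, -0.0007318681638689361], [0.377158543177996, 0.9261469162147203, -0.001822880636713178], [-9.696268108703043e-06, -0.001964288880835362, -0.9999980707357266]], 'force': [-0.6728910617137059, -0.41370546119274465, 0.2761824749493086], 'torque': [-0.025113102556401326, 0.03450699055177893, -0.007050020114879185], 'width': 0.08527108603079137}
scene {'fx': 398.55170391039815, 'fy': 398.55170391039815, 'cx': 315.30188307778826, 'cy': 199.4198705915973, 'R': array([[ 0.81182991,  0.58358491,  0.01899598],
       [ 0.38311761, -0.50784326, -0.77156731],
       [-0.44062806,  0.63365912, -0.63586401]]), 't': array([-0.47013613, -0.05530982,  1.57750858])}
side {'fx': 389.16575566159, 'fy': 389.16575566159, 'cx': 317.0714804252258, 'cy': 193.03254067098547, 'R': array([[ 0.85111737, -0.52496109,  0.00388257],
       [-0.33248315, -0.54474755, -0.76987341],
       [ 0.4062686 ,  0.65396174, -0.63818482]]), 't': array([-0.44321833,  0.32437766,  1.06173774])}
wrist {'fx': 291.95468455194043, 'fy': 291.95468455194043, 'cx': 316.8608923109087, 'cy': 202.69645156139376, 'R': array([[ 0.37733155,  0.92607665, -0.00171272],
       [ 0.88858475, -0.36153326,  0.2823311 ],
       [ 0.26084103, -0.10805433, -0.95931549]]), 't': array([-0.52338558, -0.03604004,  0.3790594 ])}
```

View pics/scene0.png

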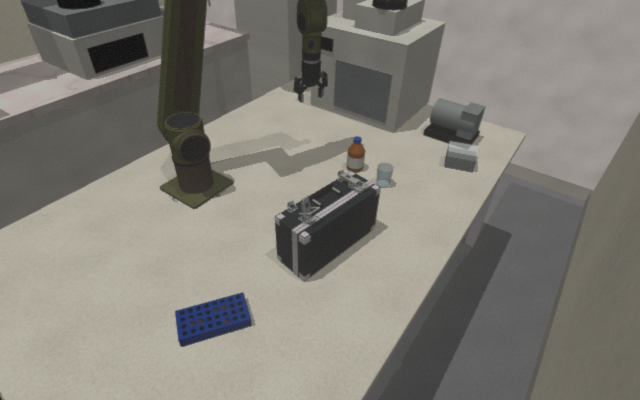

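View pics/side0.png

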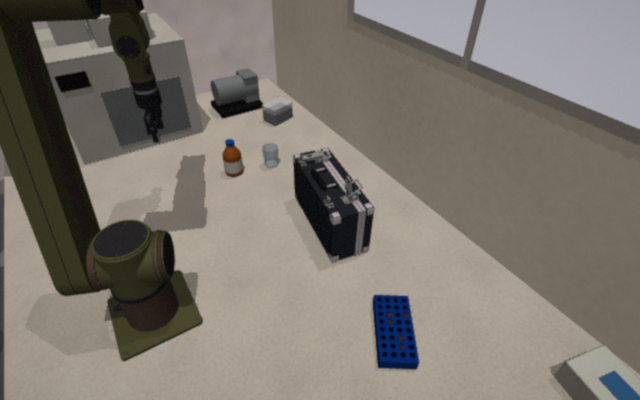

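View pics/wrist0.png

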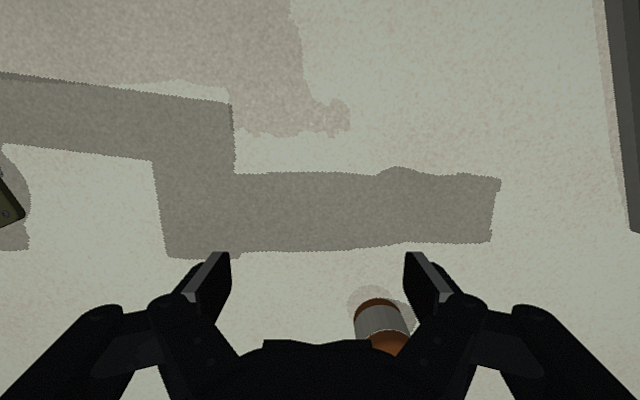

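The scene picture shows the case at about (330,220), the open latch near (307,210), the rack at (213,318), and the bottle and beaker at (356,155) and (385,175). I'll enlarge the case.

```bash
python3 - <<'E'
import cv2
a=cv2.imread('pics/scene0.png')[160:285,255:395]; b=cv2.imread('pics/side0.png')[140:265,275:390]
cv2.imwrite('pics/c0.png',cv2.resize(a,None,fx=5,fy=4.8,interpolation=cv2.INTER_CUBIC)[:600,:800])
cv2.imwrite('pics/d0.png',cv2.resize(b,None,fx=4.8,fy=4.8,interpolation=cv2.INTER_CUBIC)[:600,:800])
E
```

```text
(no output)
```

View pics/c0.png

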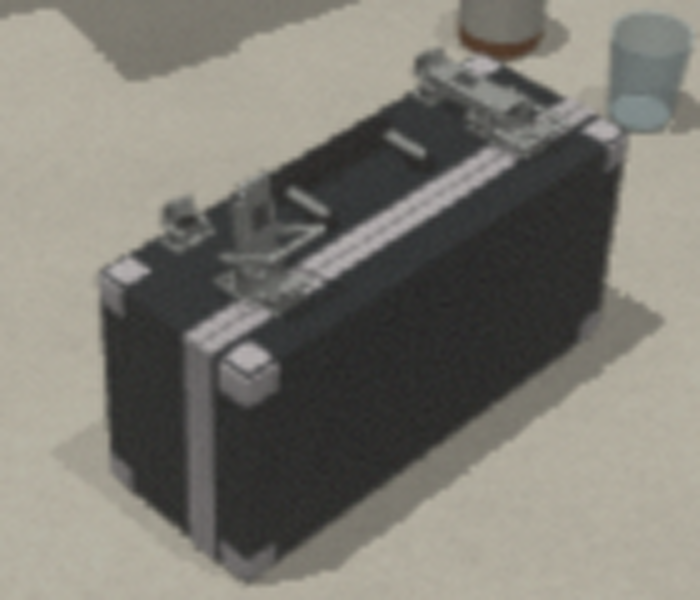

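View pics/d0.png

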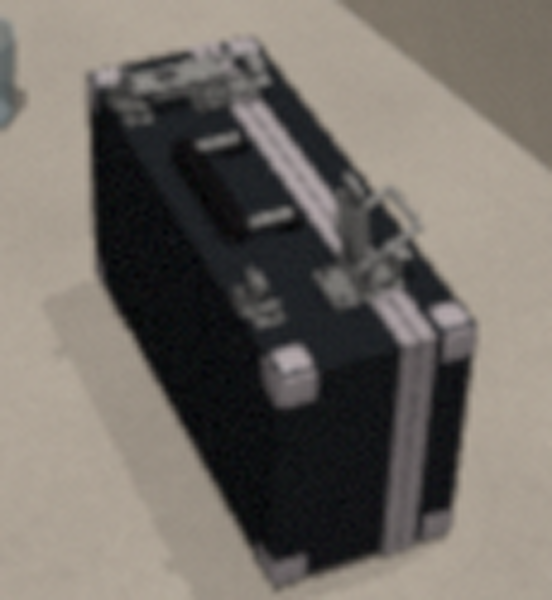

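```bash
cat > h.py <<'E'
import numpy as np
from station import ctrl, imaging
import cv2
def proj(c,X):
    X=np.atleast_2d(X); p=X@np.array(c['R']).T+np.array(c['t'])
    return np.c_[c['fx']*p[:,0]/p[:,2]+c['cx'],c['fy']*p[:,1]/p[:,2]+c['cy']]
def cw(p,X):  # case->world
    c,s=np.cos(p[2]),np.sin(p[2]); X=np.atleast_2d(X)
    return X@np.array([[c,-s,0],[s,c,0],[0,0,1]]).T+[p[0],p[1],0]
E
python3 - <<'E'
from h import *
from scipy.optimize import least_squares
A,B=.0675,-.0625;H=.19;Y=.17
sc=[((A,Y,H),(103,272)),((B,Y,H),(248,372)),((B,-Y,H),(622,138)),((A,Y,0),(113,487)),((B,Y,0),(245,580)),((B,-Y,0),(603,325))]
sd=[((A,Y,H),(288,378)),((B,Y,H),(474,320)),((A,-Y,H),(90,75)),((B,-Y,H),(258,38)),((A,Y,0),(278,588)),((B,Y,0),(447,537)),((A,-Y,0),(100,278))]
C=imaging.get_calibration('scene');D=imaging.get_calibration('side')
pc=np.array([q for _,q in sc])/[5,4.8]+[255,160]; pd=np.array([q for _,q in sd])/4.8+[275,140]
f=lambda p:np.r_[(proj(C,cw(p,[x for x,_ in sc]))-pc).ravel(),(proj(D,cw(p,[x for x,_ in sd]))-pd).ravel()]
r=least_squares(f,[.5,0,np.pi],loss='soft_l1');print(r.x,np.degrees(r.x[2]));print(r.fun.reshape(-1,2).round(1))
np.save('case.npy',r.x)
for n,X in dict(pivot=(-.008,.11,.207),keeper=(-.038,.11,.204)).items():print(n,cw(r.x,X))
E
```

```text
[0.60159458 0.04499594 2.97399593] 170.3974149697471
[[-1.5 -0.5]
 [ 0.2  1.6]
 [ 2.2 -1.7]
 [-0.7 -1.4]
 [ 0.7  2.5]
 [-0.8  2.1]
 [-0.8 -0.2]
 [ 2.   0.2]
 [-0.5 -1.4]
 [-0.2 -1.5]
 [-0.7  1.1]
 [ 1.7 -0.2]
 [-0.8 -0.8]]
pivot [[ 0.59113304 -0.06479731  0.207     ]]
keeper [[ 0.62071269 -0.0698017   0.204     ]]
```

```bash
python3 - <<'E'
from h import *
s=ctrl.read_state();c=imaging.get_calibration('wrist')
R=np.array(s['tcp_rot']);p=np.array(s['tcp_pos'])
cc=-c['R'].T@c['t'];print('cam in tool',R.T@(cc-p),'\naxes',(R.T@c['R'].T).round(3))
case=np.load('case.npy')
for z in(.40,):
  T=cw(case,(-.05,.11,z))[0];print(T,R.T@(T-p))
  T=cw(case,(.03,.11,z))[0];print(T,R.T@(T-p))
E
```

```text
cam in tool [ 0.07238912 -0.00059208  0.03102431] 
axes [[-0.    -0.959 -0.282]
 [ 1.    -0.     0.   ]
 [-0.    -0.282  0.959]]
[ 0.63254455 -0.07180346  0.4       ] [-0.61287971 -0.35264282  0.00460196]
[ 0.55366547 -0.0584584   0.4       ] [-0.53479314 -0.370035    0.00462607]
```

```bash
python3 -m pendant '[[0.0854,-0.02,-0.01,-0.076,0],[0.0854,-0.6,-0.355,-0.076,-12.6],[0.0854,-0.6,-0.355,-0.076,-12.6],[0.0854,-0.6,-0.355,-0.076,-12.6],[0.0854,-0.6,-0.355,-0.076,-12.6],[0.0854,-0.6,-0.355,-0.076,-12.6],[0.0854,-0.6,-0.355,-0.076,-12.6],[0.0854,-0.6,-0.355,-0.076,-12.6],[0.0854,-0.6,-0.355,-0.076,-12.6],[0.0854,-0.6,-0.355,-0.076,-12.6],[0.0854,-0.6,-0.355,-0.076,-12.6],[0.0854,-0.6,-0.355,-0.076,-12.6]]' 20
python3 - <<'E'
from h import *
s=ctrl.read_state();R=np.array(s['tcp_rot']);p=np.array(s['tcp_pos'])
T=cw(np.load('case.npy'),(-.04,.11,.48))[0];print(p,R.T@(T-p),np.degrees(np.arctan2(R[1,1],R[0,1])))
E
```

```text
clock: 1.15
tcp_pos: [0.4812, 0.1129, 0.4686]
tcp_rot: [[-0.986, 0.166, -0.0], [0.166, 0.986, 0.0], [0.0, 0.0, -1.0]]
force: [-0.3, 0.5, -0.4]
width: 0.0856
[0.48119493 0.11293544 0.46856717] [-0.16996678 -0.15698483 -0.01149004] 80.42523307334969
```

```bash
python3 -m pendant '[[0.0854,-0.17,-0.157,-0.01,0],[0.0854,-0.17,-0.157,-0.01,0],[0.0854,-0.17,-0.157,-0.01,0],[0.0854,-0.17,-0.157,-0.01,0],[0.0854,-0.17,-0.157,-0.01,0],[0.0854,-0.17,-0.157,-0.01,0],[0.0854,-0.17,-0.157,-0.01,0],[0.0854,-0.17,-0.157,-0.01,0],[0.0854,-0.17,-0.157,-0.01,0]]'
python3 - <<'E'
from h import *
c=imaging.get_calibration('wrist');im=imaging.get_image('wrist');np.savez('w1.npz',**c)
im=im[:,:,::-1].copy();cv2.imwrite('pics/w1.png',im)
print(ctrl.read_state()['tcp_pos'])
case=np.load('case.npy')
P={'piv':(-.008,.11,.207),'keep':(-.038,.11,.204),'c1':(-.0625,.17,.19),'c2':(.0675,.17,.19)}
for n,X in P.items():print(n,proj(c,cw(case,X)))
E
```

```text
clock: 1.9
tcp_pos: [0.6217, -0.0678, 0.4781]
tcp_rot: [[-0.986, 0.166, -0.002], [0.166, 0.986, 0.001], [0.002, 0.0, -1.0]]
force: [-0.6, 0.3, 1.4]
width: 0.0852
[ 0.62145636 -0.0672662   0.47841828]
piv [[314.6951349  169.95729231]]
keep [[314.76905201 203.59946962]]
c1 [[250.9356448 224.3821371]]
c2 [[240.89949889  74.24423973]]
```

View pics/w1.png

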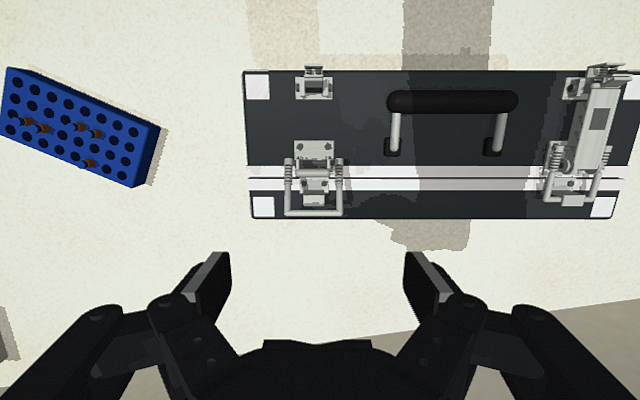

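```bash
python3 - <<'E'
import cv2
a=cv2.imread('pics/w1.png')
cv2.imwrite('pics/w1a.png',cv2.resize(a[125:235,240:380],None,fx=5.4,fy=5.4,interpolation=cv2.INTER_CUBIC))
cv2.imwrite('pics/w1b.png',cv2.resize(a[50:235,520:640],None,fx=3.2,fy=3.2,interpolation=cv2.INTER_CUBIC))
E
```

```text
(no output)
```

View pics/w1a.png

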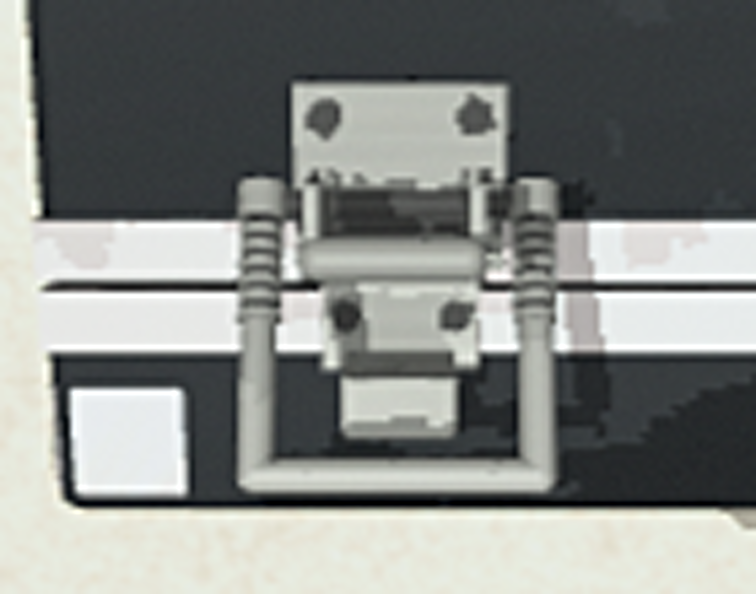

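View pics/w1b.png

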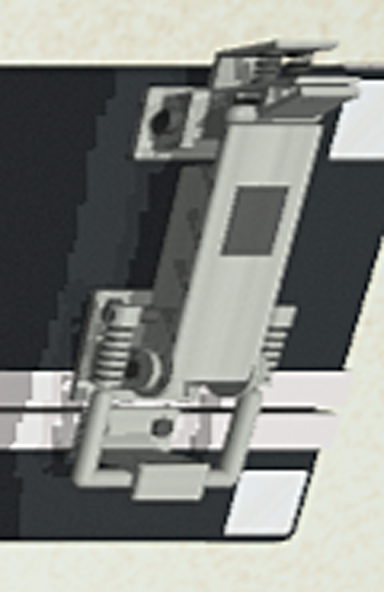

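```bash
cat > fit.py <<'E'
from h import *
from scipy.optimize import least_squares
def latch(th,ph):
    # returns case coords: tip centre, pin, bar centre; ph: direction from pin to bar angle (in case x-z, from +x ccw up)
    pv=np.array([-.008,.11,.207]);u=np.array([np.cos(th),0,np.sin(th)]);n=np.array([-np.sin(th),0,np.cos(th)])
    a=th-np.radians(9);pin=pv+.014*np.array([np.cos(a),0,np.sin(a)])
    return pv+.061*u+.0065*n,pin,pin+.040*np.array([np.cos(ph),0,np.sin(ph)])
E
python3 - <<'E'
from fit import *
c=np.load('w1.npz');o=np.array([240,125]);k=5.4
q=lambda x,y:np.array([x,y])/k+o
Y=.17
case0=np.load('case.npy')
def f(v,full=False):
    case=v[:3]; tip,pin,bar=latch(v[3],v[4])
    w=np.array([0,.0195,0])
    X=[(-.0625,Y,.19),(.0675,Y,.19),(-.0625,-Y,.19),(-.0425,.11,.21),bar+w,bar-w,tip]
    x=[q(68,505),(243,71),(612,217.5),q(398,437),q(257,476),q(539,476),q(395,258)]
    r=proj(c,cw(case,np.array(X)))-x
    r[-1]*=.5
    return r.ravel()
for b in (2.4,2.8):
    r=least_squares(f,[*case0,1.6,b],loss='soft_l1');print(r.x.round(4),np.degrees(r.x[2:]).round(1),r.cost);print(r.fun.reshape(-1,2).round(1))
v=r.x;np.save('v.npy',v)
t=latch(v[3],v[4])
for n,p in zip(('tip','pin','bar'),t):print(n,p,cw(v[:3],p))
print('dcase',v[:3]-case0,'keeper',cw(v[:3],(-.038,.11,.204)))
E
```

```text
[0.5968 0.0451 2.9814 1.3872 2.6962] [170.8  79.5 154.5] 9.489658712281937
[[-2.1  2.3]
 [-3.9 -1.5]
 [ 2.8  1. ]
 [ 0.6  0.3]
 [ 0.6 -0.1]
 [-0.  -0.4]
 [-0.1  0.2]]
[0.5968 0.0451 2.9814 1.3872 2.6962] [170.8  79.5 154.5] 9.489658706298776
[[-2.1  2.3]
 [-3.9 -1.5]
 [ 2.8  1. ]
 [ 0.6  0.3]
 [ 0.6 -0.1]
 [-0.  -0.4]
 [-0.1  0.2]]
tip [-0.00325626  0.11        0.26816165] [[ 0.58244351 -0.06398136  0.26816165]]
pin [-0.00332271  0.11        0.22019556] [[ 0.5825091  -0.06399196  0.22019556]]
bar [-0.0394197   0.11        0.23742946] [[ 0.61814368 -0.06975127  0.23742946]]
dcase [-0.00481502  0.00013311  0.00736098] keeper [[ 0.61674217 -0.06952476  0.204     ]]
```

```bash
python3 - <<'E'
from fit import *
s=ctrl.read_state();R=np.array(s['tcp_rot']);p=np.array(s['tcp_pos']);v=np.load('v.npy')
b=cw(v[:3],latch(v[3],v[4])[2])[0];print(p,'bar in tool',R.T@(b-p))
c=imaging.get_calibration('wrist')
# bar from ray at assumed heights
u=np.array([(313.7-c['cx'])/c['fx'],(213.1-c['cy'])/c['fy'],1]);d=c['R'].T@u;cc=-c['R'].T@c['t']
for z in(.233,.237,.241):print(z,R.T@(cc+d*(z-cc[2])/d[2]-p))
# second-view checks
for n in('scene','side'):
  C=imaging.get_calibration(n);im=imaging.get_image(n)[:,:,::-1].copy()
  t=latch(v[3],v[4]);y=np.array([0,.0195,0])
  P=[t[2]+y,t[2]-y,t[0],t[1]]
  q=proj(C,cw(v[:3],np.array(P)));m=q.mean(0).astype(int)
  sub=cv2.resize(im[m[1]-30:m[1]+30,m[0]-40:m[0]+40],None,fx=10,fy=10,interpolation=cv2.INTER_CUBIC)
  for k in q:cv2.circle(sub,tuple(int(a) for a in (k-m+[40.5,30.5])*10),4,(0,0,255),-1)
  cv2.imwrite(f'pics/{n}1.png',cv2.resize(sub,(640,480)))
E
python3 -c "
import cv2,numpy as np
cv2.imwrite('pics/ss1.png',cv2.resize(np.hstack([cv2.imread('pics/scene1.png'),cv2.imread('pics/side1.png')]),(800,300)))"
```

```text
[ 0.62145636 -0.0672662   0.47841828] bar in tool [ 0.00256417 -0.00308584  0.240991  ]
0.233 [ 0.00101817 -0.00290656  0.24541866]
0.237 [ 0.00235143 -0.00286065  0.24142029]
0.241 [ 0.00368469 -0.00281474  0.23742192]
```

View pics/ss1.png

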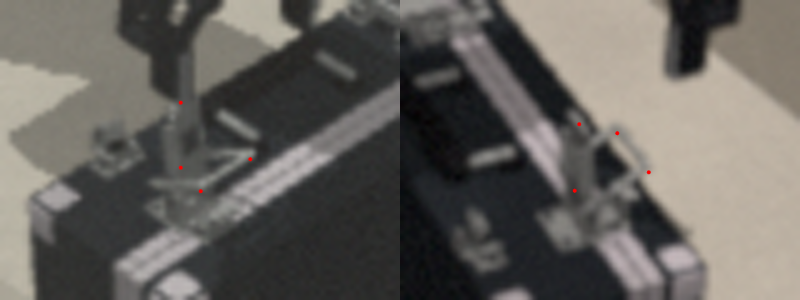

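The bar ends I predicted land on the loop in both fixed views, about (200,190)/(250,158) on the left and (617,132)/(648,172) on the right. Next I'll descend around the bar.

```bash
python3 -m pendant '[[0.062,-0.0015,-0.003,0.02,0],[0.062,-0.0015,-0.003,0.04,0],[0.062,-0.0015,-0.003,0.055,0],[0.062,-0.0015,-0.003,0.065,0],[0.062,-0.0015,-0.003,0.07,0],[0.062,-0.0015,-0.003,0.075,0],[0.062,-0.0015,-0.003,0.075,0],[0.062,-0.0015,-0.003,0.075,0]]' 20
python3 - <<'E'
from h import *
c=imaging.get_calibration('wrist');im=imaging.get_image('wrist')
cv2.imwrite('pics/w2.png',im[:,:,::-1])
E
```

```text
clock: 2.72
tcp_pos: [0.6231, -0.0711, 0.4043]
tcp_rot: [[-0.986, 0.166, 0.001], [0.166, 0.986, -0.0], [-0.001, 0.0, -1.0]]
force: [0.4, -0.9, -0.2]
width: 0.0622
```

View pics/w2.png

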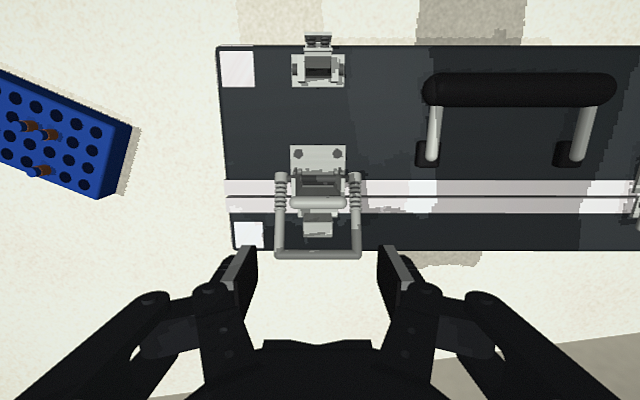

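```bash
python3 - <<'E'
from h import *
s=ctrl.read_state();R=np.array(s['tcp_rot']);p=np.array(s['tcp_pos']);c=imaging.get_calibration('wrist')
cc=-c['R'].T@c['t']
u=np.array([(318-c['cx'])/c['fx'],(252.5-c['cy'])/c['fy'],1]);d=c['R'].T@u
for z in(.233,.237,.241):print(z,R.T@(cc+d*(z-cc[2])/d[2]-p))
# project pad tip corners
for z in(.166,.168,.171):
  for x in(.011,-.011):print(z,x,proj(c,(p+R@np.array([x,.031,z]))[None]),proj(c,(p+R@np.array([x,-.031,z]))[None]))
im=cv2.imread('pics/w2.png')
cv2.imwrite('pics/w2a.png',cv2.resize(im[150:300,200:430],None,fx=3.4,fy=3.4,interpolation=cv2.INTER_CUBIC))
E
```

```text
0.233 [3.71429186e-03 1.59233892e-04 1.71533376e-01]
0.237 [5.67373420e-03 1.42275931e-04 1.67530361e-01]
0.241 [7.63317653e-03 1.25317970e-04 1.63527347e-01]
0.166 0.011 [[379.38262939 244.20086894]] [[256.09605737 244.21330802]]
0.166 -0.011 [[376.84930162 282.77972523]] [[258.56701482 282.79128454]]
0.168 0.011 [[378.57612575 242.55706517]] [[256.87984002 242.56936023]]
0.168 -0.011 [[376.10649713 280.72413292]] [[259.28878202 280.73556884]]
0.171 0.011 [[377.40464187 240.16936411]] [[258.01832095 240.18144921]]
0.171 -0.011 [[375.02615193 277.73445082]] [[260.33853061 277.74570637]]
```

View pics/w2a.png

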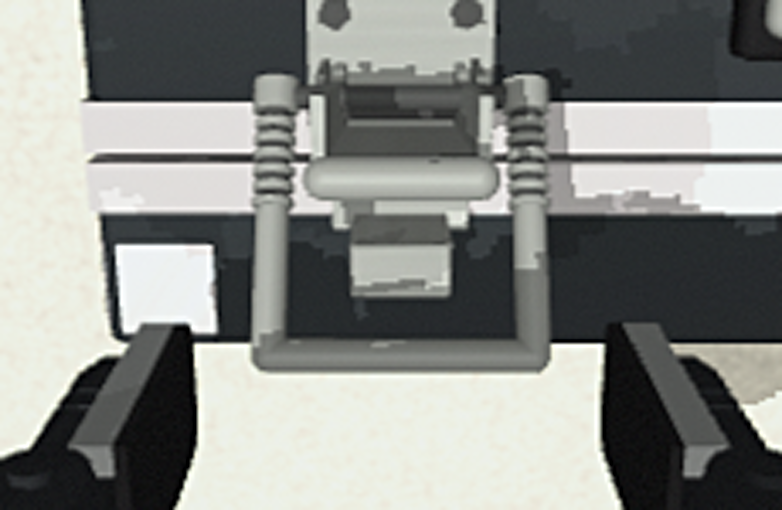

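```bash
python3 -m pendant '[[0.055,0.001,0,0.003,0],[0.042,0.001,0,0.003,0],[0.042,0.001,0,0.003,0],[0.042,0.001,0,0.003,0],[0.042,0.001,0,0.003,0]]' 20
python3 - <<'E'
from h import *
im=imaging.get_image('wrist')[:,:,::-1]
cv2.imwrite('pics/w3a.png',cv2.resize(im[150:300,200:430],None,fx=3.4,fy=3.4,interpolation=cv2.INTER_CUBIC))
E
```

```text
clock: 3.18
tcp_pos: [0.6223, -0.071, 0.4009]
tcp_rot: [[-0.986, 0.166, 0.001], [0.166, 0.986, 0.001], [-0.001, 0.001, -1.0]]
force: [0.6, 2.7, 1.0]
width: 0.0422
```

View pics/w3a.png

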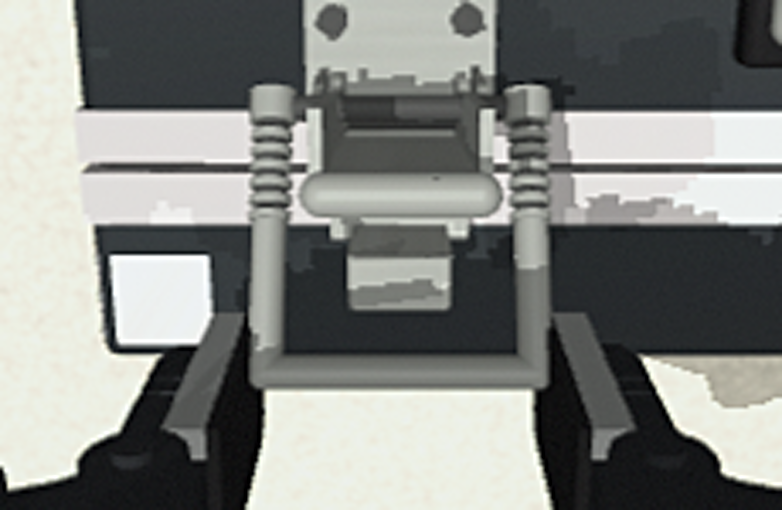

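```bash
python3 -m pendant '[[0.035,0,0,0,0],[0.035,0,0,0,0],[0.035,-0.002,0,0,0],[0.035,-0.004,0,0,0],[0.035,-0.006,0,0,0],[0.035,-0.008,0,0,0],[0.035,-0.01,0,0,0],[0.035,-0.01,0,0,0]]' 20
python3 - <<'E'
from h import *
s=ctrl.read_state();print(s['width'],s['force'])
im=imaging.get_image('wrist')[:,:,::-1]
cv2.imwrite('pics/w4a.png',cv2.resize(im[150:300,200:430],None,fx=3.4,fy=3.4,interpolation=cv2.INTER_CUBIC))
E
```

```text
clock: 3.9
tcp_pos: [0.6323, -0.0727, 0.4001]
tcp_rot: [[-0.986, 0.166, -0.0], [0.166, 0.986, 0.0], [0.0, 0.0, -1.0]]
force: [-1.7, 3.6, -2.4]
width: 0.0419
0.04189782858570956 [-1.74203737  3.60207995 -2.4397593 ]
```

View pics/w4a.png

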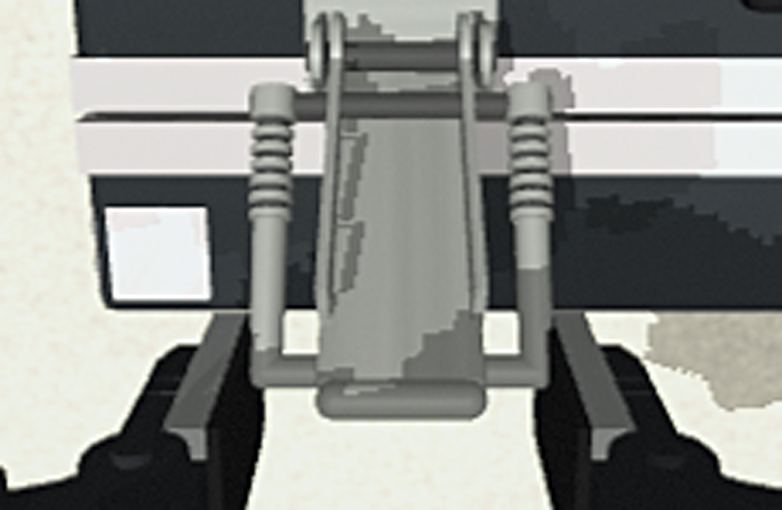

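```bash
cat >> h.py <<'E'
def ray(c,R,p,px,zw=None,zt=None):
    cc=-c['R'].T@c['t'];d=c['R'].T@np.array([(px[0]-c['cx'])/c['fx'],(px[1]-c['cy'])/c['fy'],1])
    return R.T@(cc+d*(zw-cc[2])/d[2]-p)
E
python3 - <<'E'
from h import *
s=ctrl.read_state();R=np.array(s['tcp_rot']);p=np.array(s['tcp_pos']);c=imaging.get_calibration('wrist')
print(p)
for z in(.235,.2375,.24):print('bar',z,ray(c,R,p,(317.4,258.8),z))
v=np.load('v.npy');k=cw(v[:3],(-.038,.11,.204))[0];print('keeper',R.T@(k-p))
# lip edge from w3a: same camera in tool, TCP was x+.010, z .4009
print('lip edge in tool(w3)',ray(c,R,p,(317.4,240.6),.2092))
E
```

```text
[ 0.6322677  -0.07273069  0.40032508]
bar 0.235 [ 0.0032308  -0.00016797  0.16532492]
bar 0.2375 [ 0.00451999 -0.00017298  0.16282488]
bar 0.24 [ 0.00580918 -0.00017799  0.16032484]
keeper [0.0158489  0.00051802 0.19632473]
lip edge in tool(w3) [ 1.87761798e-03 -1.21200535e-04  1.91124987e-01]
```

```bash
python3 -m pendant '[[0.035,-0.001,0,0.003,0],[0.035,-0.001,0,0.006,0],[0.035,-0.001,0,0.009,0],[0.035,-0.001,0,0.012,0],[0.035,-0.001,0,0.015,0],[0.035,-0.001,0,0.018,0],[0.035,-0.001,0,0.018,0]]' 20
python3 - <<'E'
from h import *
s=ctrl.read_state();print(s['width'],s['force'])
im=imaging.get_image('wrist')[:,:,::-1]
cv2.imwrite('pics/w5a.png',cv2.resize(im[150:300,200:430],None,fx=3.4,fy=3.4,interpolation=cv2.INTER_CUBIC))
E
```

```text
clock: 4.53
tcp_pos: [0.635, -0.0733, 0.3838]
tcp_rot: [[-0.986, 0.166, 0.008], [0.166, 0.986, -0.001], [-0.008, -0.0, -1.0]]
force: [5.7, 2.2, 1.9]
width: 0.0422
0.04221206043036033 [5.66805777 2.16842575 1.89976831]
```

View pics/w5a.png

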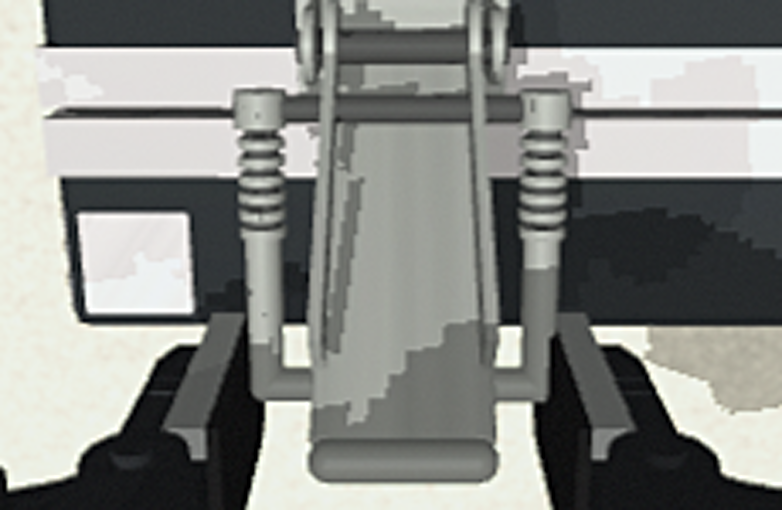

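```bash
cat > est.py <<'E'
from fit import *
def est(pin_row,tip_row,bar_row,case=None):
    s=ctrl.read_state();R=np.array(s['tcp_rot']);p=np.array(s['tcp_pos']);c=imaging.get_calibration('wrist')
    case=np.load('v.npy')[:3] if case is None else case
    def f(v):
        tip,pin,bar=latch(v[0],v[1]);q=proj(c,cw(case+[np.cos(case[2])*v[2],np.sin(case[2])*v[2],0],np.array([pin,tip,bar])))[:,1]
        r=q-[pin_row,tip_row,bar_row]
        return np.r_[r[~np.isnan(r)],v[2]/.0015]
    best=min((least_squares(f,[t,b,0]) for t in(1.3,1.8,2.3) for b in(2.6,3.0,3.4)),key=lambda r:r.cost)
    v=best.x;print('theta',np.degrees(v[0]),'phi',np.degrees(v[1]),'dx',v[2],best.cost,best.fun)
    K=np.array([-.038,.11,.204])
    cs=case+[np.cos(case[2])*v[2],np.sin(case[2])*v[2],0]
    for n,P in zip(('tip','pin','bar'),latch(v[0],v[1])):print(n,'keeper-rel',(P-K).round(4),'tool',(R.T@(cw(cs,P)[0]-p)).round(4))
    print('keeper tool',(R.T@(cw(cs,K)[0]-p)).round(4))
E
python3 - <<'E'
from est import *
est(105/3.4+150,462/3.4+150,384/3.4+150)
E
```

```text
theta 124.51519417564427 phi 172.68030818431006 dx 0.00010321218113727326 0.003768411581505646 [ 4.72912210e-02 -2.37866790e-02 -1.13686838e-13  6.88081208e-02]
tip keeper-rel [-0.0099  0.      0.0496] tool [0.0098 0.0008 0.1303]
pin keeper-rel [0.024  0.     0.0156] tool [0.0439 0.0006 0.1639]
bar keeper-rel [-0.0157  0.      0.0207] tool [0.0042 0.0008 0.1592]
keeper tool [0.0201 0.0007 0.1798]
```

```bash
python3 -m pendant '[[0.055,0,0,0,0],[0.055,0,0,0,0],[0.055,0,0,0,0],[0.055,0,0,-0.006,0],[0.055,0,0,-0.006,0],[0.035,0,0,-0.006,0],[0.035,0,0,-0.006,0],[0.035,0,0,-0.006,0],[0.035,0,0,-0.006,0]]' 20
python3 - <<'E'
from h import *
s=ctrl.read_state();print(s['width'],s['force'])
im=imaging.get_image('wrist')[:,:,::-1]
cv2.imwrite('pics/w6a.png',cv2.resize(im[150:300,200:430],None,fx=3.4,fy=3.4,interpolation=cv2.INTER_CUBIC))
E
```

```text
clock: 5.33
tcp_pos: [0.6329, -0.0729, 0.3885]
tcp_rot: [[-0.986, 0.166, -0.0], [0.166, 0.986, -0.0], [0.0, -0.0, -1.0]]
force: [0.1, -0.1, -0.0]
width: 0.0351
0.03505167405978501 [ 0.05338002 -0.0922177  -0.02979922]
```

View pics/w6a.png

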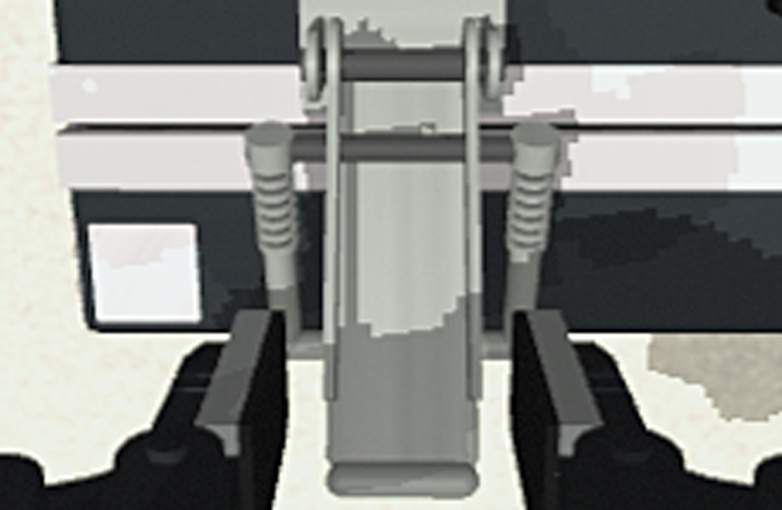

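```bash
python3 - <<'E'
from est import *
est(150/3.4+150,480/3.4+150,346/3.4+150)
E
```

```text
theta 150.12247390315585 phi 109.55497925835203 dx -0.00020535759833771795 0.010017581854315743 [-3.16844391e-02 -1.69783113e-02 -4.54747351e-13 -1.36905066e-01]
tip keeper-rel [-0.0261  0.      0.0278] tool [-0.0099  0.0009  0.1567]
pin keeper-rel [0.0191 0.     0.0118] tool [0.0353 0.0006 0.1727]
bar keeper-rel [0.0057 0.     0.0495] tool [0.0219 0.0007 0.135 ]
keeper tool [0.0162 0.0008 0.1845]
```

```bash
python3 - <<'E'
from fit import *
s=ctrl.read_state();R=np.array(s['tcp_rot']);p=np.array(s['tcp_pos']);c=imaging.get_calibration('wrist');case=np.load('v.npy')[:3]
K=np.array([-.038,.11,.204])
for ph in range(150,230,5):
    t=latch(np.radians(150),np.radians(ph));b=t[2]
    y=np.array([0,.022,0]);q=proj(c,cw(case,np.array([b+y,b-y])))
    print(ph,((q-[200,150])*3.4).round(0).tolist(),(b-K).round(4))
# also out-of-grip side views
for n in('scene','side'):
  C=imaging.get_calibration(n);im=imaging.get_image(n)[:,:,::-1]
  m=proj(C,cw(case,K+[0,0,.02]))[0].astype(int)
  cv2.imwrite(f'pics/{n}6.png',cv2.resize(im[m[1]-30:m[1]+30,m[0]-40:m[0]+40],(400,300),interpolation=cv2.INTER_CUBIC))
cv2.imwrite('pics/ss6.png',np.hstack([cv2.imread('pics/scene6.png'),cv2.imread('pics/side6.png')]))
E
```

```text
150 [[247.0, 429.0], [566.0, 427.0]] [-0.0155  0.      0.0318]
155 [[251.0, 428.0], [562.0, 426.0]] [-0.0171  0.      0.0287]
160 [[255.0, 424.0], [558.0, 423.0]] [-0.0185  0.      0.0255]
165 [[258.0, 419.0], [555.0, 417.0]] [-0.0195  0.      0.0222]
170 [[261.0, 412.0], [551.0, 410.0]] [-0.0203  0.      0.0188]
175 [[264.0, 403.0], [548.0, 402.0]] [-0.0207  0.      0.0153]
180 [[267.0, 393.0], [544.0, 392.0]] [-0.0209  0.      0.0118]
185 [[270.0, 382.0], [541.0, 380.0]] [-0.0207  0.      0.0083]
190 [[272.0, 369.0], [538.0, 368.0]] [-0.0203  0.      0.0049]
195 [[275.0, 356.0], [536.0, 354.0]] [-0.0195  0.      0.0015]
200 [[277.0, 342.0], [533.0, 340.0]] [-0.0185  0.     -0.0019]
205 [[278.0, 326.0], [531.0, 325.0]] [-0.0171  0.     -0.0051]
210 [[280.0, 311.0], [529.0, 309.0]] [-0.0155  0.     -0.0082]
215 [[282.0, 294.0], [528.0, 293.0]] [-0.0136  0.     -0.0111]
220 [[283.0, 277.0], [526.0, 276.0]] [-0.0115  0.     -0.0139]
225 [[284.0, 260.0], [525.0, 258.0]] [-0.0092  0.     -0.0165]
```

View pics/ss6.png

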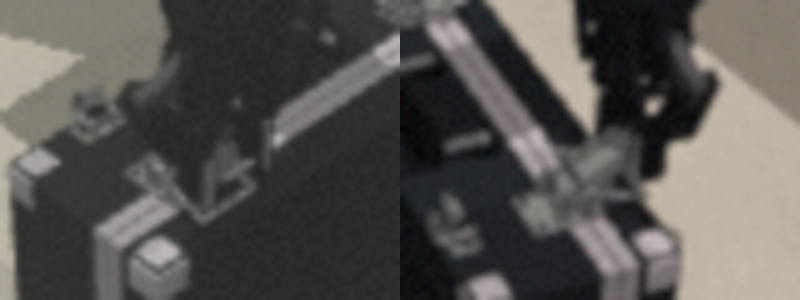

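The loop bar, near (405,346), now lies behind the lip and just above the case top, and the lever is leaning at its stop. I'll re-grip the bar and draw it in under the lip.

```bash
python3 -m pendant '[[0.062,-0.003,0.0007,0,0],[0.062,-0.007,0.0007,0,0],[0.062,-0.007,0.0007,0,0],[0.062,-0.007,0.0007,0.007,0],[0.062,-0.007,0.0007,0.013,0],[0.062,-0.007,0.0007,0.019,0],[0.062,-0.007,0.0007,0.019,0],[0.035,-0.007,0.0007,0.019,0],[0.035,-0.007,0.0007,0.019,0],[0.035,-0.007,0.0007,0.019,0],[0.035,-0.007,0.0007,0.019,0]]' 20
python3 - <<'E'
from h import *
s=ctrl.read_state();print(s['width'],s['force'])
im=imaging.get_image('wrist')[:,:,::-1]
cv2.imwrite('pics/w7a.png',cv2.resize(im[150:300,200:430],None,fx=3.4,fy=3.4,interpolation=cv2.INTER_CUBIC))
E
```

```text
clock: 6.4
tcp_pos: [0.6398, -0.0735, 0.3698]
tcp_rot: [[-0.986, 0.166, -0.0], [0.166, 0.986, -0.0], [0.0, -0.0, -1.0]]
force: [-1.5, -0.8, -0.4]
width: 0.0423
0.04231509565968741 [-1.54042364 -0.83353624 -0.38732594]
```

View pics/w7a.png

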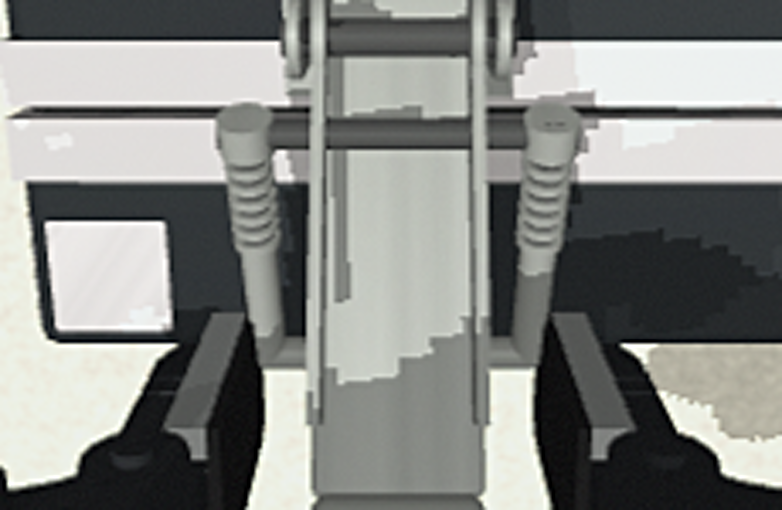

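```bash
python3 -m pendant '[[0.035,0.002,0,0,0],[0.035,0.004,0,0,0],[0.035,0.006,0,0,0],[0.035,0.008,0,0,0],[0.035,0.01,0,0,0],[0.035,0.011,0,0,0],[0.035,0.011,0,0,0]]' 20
python3 - <<'E'
from h import *
s=ctrl.read_state();print(s['width'],s['force'])
im=imaging.get_image('wrist')[:,:,::-1]
cv2.imwrite('pics/w8a.png',cv2.resize(im[150:300,200:430],None,fx=3.4,fy=3.4,interpolation=cv2.INTER_CUBIC))
E
```

```text
clock: 7.03
tcp_pos: [0.6289, -0.0717, 0.3702]
tcp_rot: [[-0.986, 0.166, 0.001], [0.166, 0.986, -0.0], [-0.001, -0.0, -1.0]]
force: [3.2, -0.9, 0.9]
width: 0.0422
0.042177183518050096 [ 3.23221961 -0.89266285  0.94529981]
```

View pics/w8a.png

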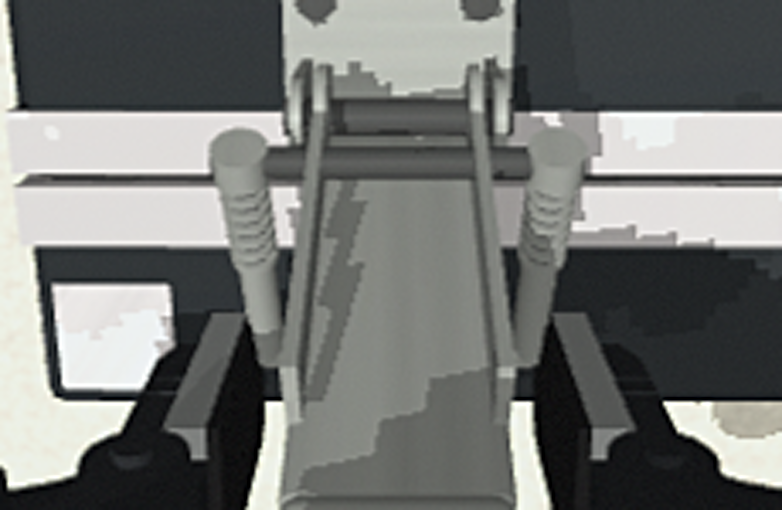

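```bash
python3 - <<'E'
from fit import *
s=ctrl.read_state();R=np.array(s['tcp_rot']);p=np.array(s['tcp_pos']);c=imaging.get_calibration('wrist');case=np.load('v.npy')[:3]
K=np.array([-.038,.11,.204])
print('keeper tool',R.T@(cw(case,K)[0]-p),'pivot row',(proj(c,cw(case,(-.008,.11,.207)))[0,1]-150)*3.4)
for th in(100,105,110,115,120,125):
  t=latch(np.radians(th),3.3);q=proj(c,cw(case,np.array([t[0],t[1]])))[:,1]
  d=t[1]-K; # bar at z=-1: x
  print(th,((q-150)*3.4).round(0),'bar x if z=-1:',d[0]-np.sqrt(.04**2-(d[2]+.001)**2))
E
```

```text
keeper tool [1.23926002e-02 9.19185964e-05 1.65990030e-01] pivot row 117.73837218932086
100 [472. 145.] bar x if z=-1: -0.00596655026600949
105 [512. 155.] bar x if z=-1: -0.007223083647208514
110 [545. 164.] bar x if z=-1: -0.008520924785277134
115 [570. 172.] bar x if z=-1: -0.00984822662337552
120 [589. 180.] bar x if z=-1: -0.011191877268208337
125 [601. 188.] bar x if z=-1: -0.012537748828769884
```

```bash
python3 -m pendant '[[0.035,0.001,0,0,0],[0.035,0.002,0,0,0],[0.035,0.002,0,0,0]]' 20
python3 - <<'E'
from h import *
s=ctrl.read_state();print(s['width'],s['force'])
im=imaging.get_image('wrist')[:,:,::-1]
cv2.imwrite('pics/w9a.png',cv2.resize(im[150:320,200:430],None,fx=3.4,fy=3.4,interpolation=cv2.INTER_CUBIC))
K=cw(np.load('v.npy')[:3],(-.038,.11,.204))[0]
for n in('scene','side'):
  C=imaging.get_calibration(n);im=imaging.get_image(n)[:,:,::-1]
  m=proj(C,K+[0,0,.02])[0].astype(int)
  cv2.imwrite(f'pics/{n}9.png',cv2.resize(im[m[1]-30:m[1]+30,m[0]-40:m[0]+40],(400,300),interpolation=cv2.INTER_CUBIC))
cv2.imwrite('pics/ss9.png',np.hstack([cv2.imread('pics/scene9.png'),cv2.imread('pics/side9.png')]))
E
```

```text
clock: 7.33
tcp_pos: [0.6268, -0.0713, 0.3695]
tcp_rot: [[-0.986, 0.166, -0.001], [0.166, 0.986, 0.0], [0.001, -0.0, -1.0]]
force: [2.1, -1.1, 1.0]
width: 0.0422
0.042200131785689786 [ 2.07572635 -1.12901489  1.03889974]
```

View pics/w9a.png

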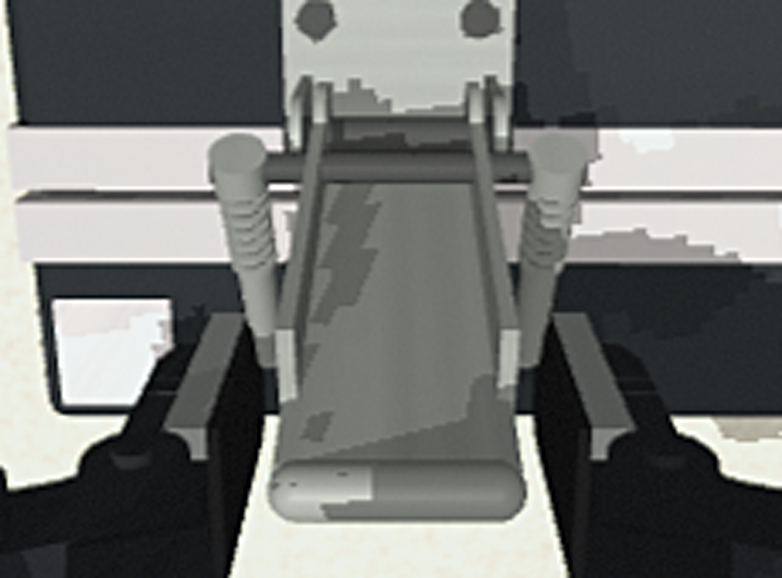

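View pics/ss9.png

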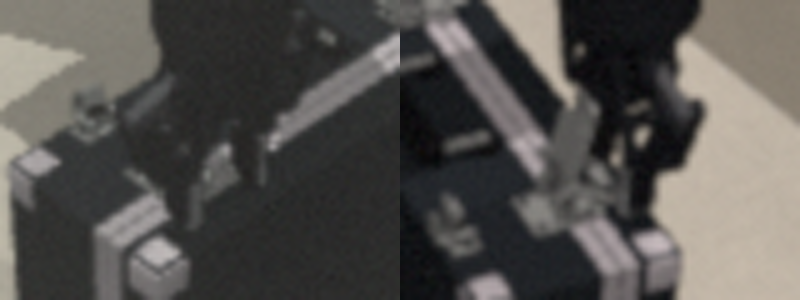

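```bash
python3 -m pendant '[[0.035,0.001,0,0,0],[0.035,0.0018,0,0,0],[0.035,0.0018,0,0,0]]' 20
python3 -m pendant '[[0.05,0,0,0,0],[0.062,0,0,0,0],[0.062,0,0,0,0],[0.062,0,0,0,0]]' 20
python3 - <<'E'
from fit import *
s=ctrl.read_state();print(s['width'],s['force'])
im=imaging.get_image('wrist')[:,:,::-1]
cv2.imwrite('pics/w10a.png',cv2.resize(im[150:320,200:430],None,fx=3.4,fy=3.4,interpolation=cv2.INTER_CUBIC))
R=np.array(s['tcp_rot']);p=np.array(s['tcp_pos']);c=imaging.get_calibration('wrist');case=np.load('v.npy')[:3]
K=np.array([-.038,.11,.204])
print('keeper tool',R.T@(cw(case,K)[0]-p),'pivot row',(proj(c,cw(case,(-.008,.11,.207)))[0,1]-150)*3.4)
for th in(85,90,95,100,105,110,115):
  t=latch(np.radians(th),3.3);q=proj(c,cw(case,np.array([t[0],t[1]])))[:,1]
  d=t[1]-K; # bar at z=-1: x
  print(th,((q-150)*3.4).round(0),'bar x if z=-1:',d[0]-np.sqrt(.04**2-(d[2]+.001)**2))
E
```

```text
clock: 7.73
tcp_pos: [0.6251, -0.071, 0.3696]
tcp_rot: [[-0.986, 0.166, -0.0], [0.166, 0.986, -0.0], [0.0, -0.0, -1.0]]
force: [1.7, -0.9, 1.1]
width: 0.0421
clock: 8.07
tcp_pos: [0.6249, -0.0707, 0.3692]
tcp_rot: [[-0.986, 0.166, -0.002], [0.166, 0.986, 0.001], [0.002, 0.0, -1.0]]
force: [1.1, 0.6, 0.5]
width: 0.062
0.06201901215242015 [1.07332517 0.60692969 0.47762658]
keeper tool [ 0.00802224 -0.00020347  0.1651932 ] pivot row 148.75405439872836
85 [362. 150.] bar x if z=-1: -0.0025407710174516762
90 [421. 160.] bar x if z=-1: -0.00361739390507404
95 [474. 170.] bar x if z=-1: -0.004761715925591204
100 [519. 179.] bar x if z=-1: -0.00596655026600949
105 [557. 189.] bar x if z=-1: -0.007223083647208514
110 [588. 197.] bar x if z=-1: -0.008520924785277134
115 [612. 206.] bar x if z=-1: -0.00984822662337552
```

View pics/w10a.png

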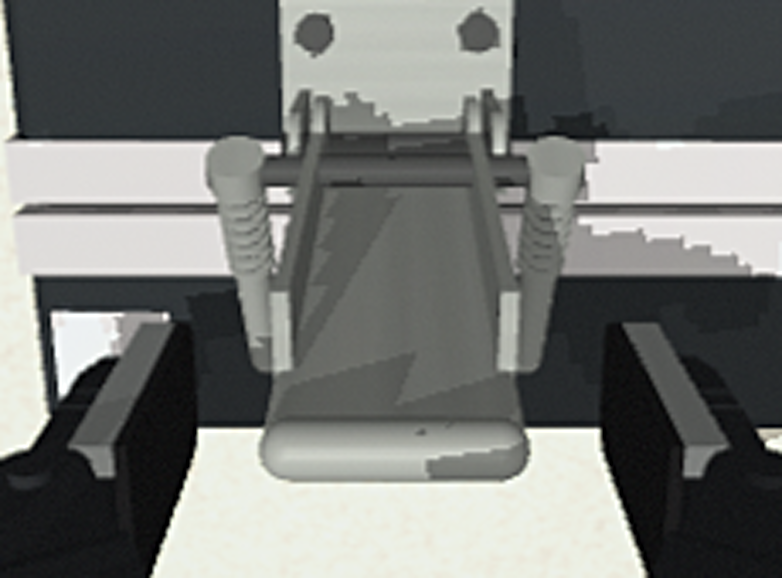

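```bash
python3 -m pendant '[[0.062,0,0,-0.01,0],[0.062,0,0,-0.03,0],[0.062,0,0,-0.06,0],[0.062,0,0,-0.09,0],[0.062,0,0,-0.1,0],[0.062,0,0,-0.1,0]]' 20
python3 - <<'E'
from fit import *
s=ctrl.read_state();print(s['width'],s['force'],s['qpos'])
im=imaging.get_image('wrist')[:,:,::-1]
cv2.imwrite('pics/w11a.png',cv2.resize(im[120:270,220:420],None,fx=3.9,fy=3.9,interpolation=cv2.INTER_CUBIC))
K=cw(np.load('v.npy')[:3],(-.038,.11,.204))[0]
for n in('scene','side'):
  C=imaging.get_calibration(n);im=imaging.get_image(n)[:,:,::-1]
  m=proj(C,K+[0,0,.02])[0].astype(int)
  cv2.imwrite(f'pics/{n}11.png',cv2.resize(im[m[1]-30:m[1]+30,m[0]-40:m[0]+40],(400,300),interpolation=cv2.INTER_CUBIC))
cv2.imwrite('pics/ss11.png',np.hstack([cv2.imread('pics/scene11.png'),cv2.imread('pics/side11.png')]))
E
```

```text
clock: 8.62
tcp_pos: [0.6258, -0.071, 0.4743]
tcp_rot: [[-0.986, 0.166, 0.008], [0.166, 0.986, -0.001], [-0.008, 0.001, -1.0]]
force: [-0.3, 0.3, 0.7]
width: 0.0618
0.06177079383841799 [-0.33159681  0.26061961  0.74412152] [-6.47462050e+00  2.47277388e+01  1.70871698e+01  8.19220290e+01
  6.13776157e-03  3.08489733e+00]
```

View pics/w11a.png

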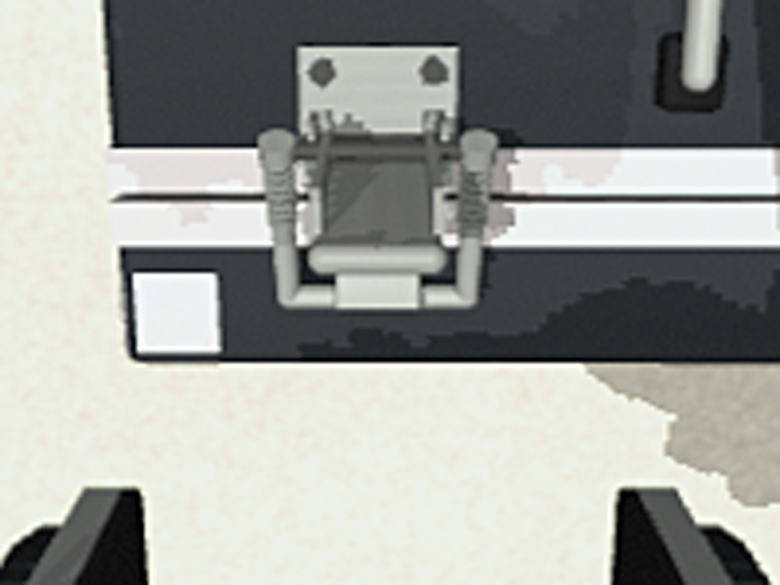

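View pics/ss11.png

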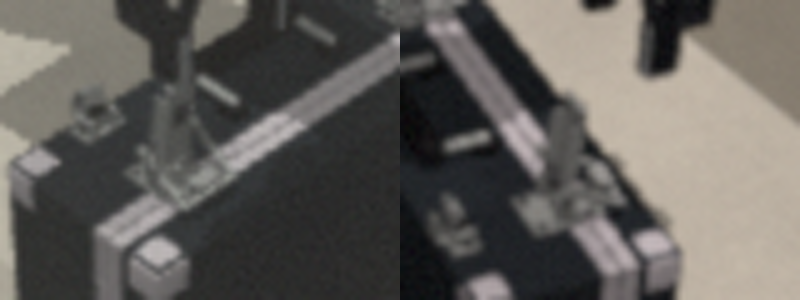

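```bash
python3 -m pendant '[[0,0,0,0,-8],[0,0,0,0,-15],[0,0,0,0,-22],[0,0,0,0,-29],[0,0,0,0,-36],[0,0,0,0,-43],[0,0,0,0,-50],[0,0,0,0,-57],[0,0,0,0,-64],[0,0,0,0,-71],[0,0,0,0,-78],[0,0,0,0,-84]]' 20
python3 -m pendant '[[0,0,0,0,-6],[0,0,0,0,-6]]' 20
python3 - <<'E'
from fit import *
s=ctrl.read_state();R=np.array(s['tcp_rot']);p=np.array(s['tcp_pos']);case=np.load('v.npy')[:3]
print(s['width'],s['force'],p,R.round(3).tolist())
im=imaging.get_image('wrist')[:,:,::-1];cv2.imwrite('pics/w12.png',im)
for n,X in dict(K=(-.038,.11,.204),pv=(-.008,.11,.207)).items():print(n,R.T@(cw(case,X)[0]-p),proj(imaging.get_calibration('wrist'),cw(case,X)))
E
```

```text
clock: 9.77
tcp_pos: [0.625, -0.0709, 0.4674]
tcp_rot: [[-0.263, -0.965, -0.004], [-0.965, 0.263, 0.001], [0.001, 0.004, -1.0]]
force: [-0.9, 0.7, -0.8]
width: 0.0001
clock: 9.93
tcp_pos: [0.625, -0.0709, 0.4676]
tcp_rot: [[-0.165, -0.986, -0.004], [-0.986, 0.165, 0.0], [0.0, 0.004, -1.0]]
force: [-0.1, -0.1, -0.4]
width: 0.0003
0.0003381293375644431 [-0.09402956 -0.13990227 -0.42373789] [ 0.62498325 -0.07094801  0.46756109] [[-0.165, -0.986, -0.004], [-0.986, 0.165, 0.0], [0.0, 0.004, -1.0]]
K [-9.39016700e-05  7.33978884e-03  2.63591558e-01] [[325.0095849  207.00546232]]
pv [5.74460205e-05 3.73508289e-02 2.60708059e-01] [[361.48205666 207.73966555]]
```

View pics/w12.png

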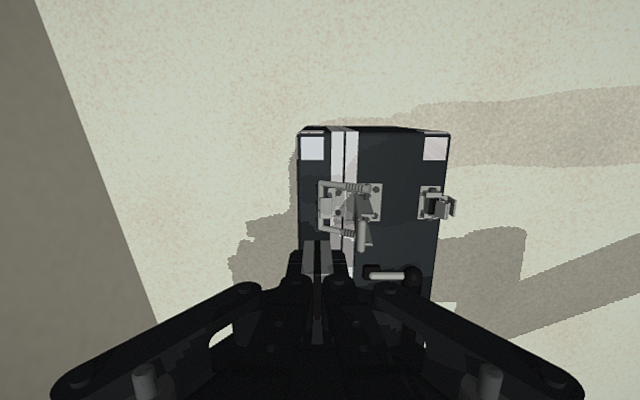

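```bash
python3 -m pendant '[[0,0,0,0.02,0],[0,0,0,0.035,0],[0,0,0,0.045,0],[0,0,0,0.045,0],[0,0,0.006,0.045,0],[0,0,0.012,0.045,0],[0,0,0.012,0.045,0]]' 20
python3 -m pendant '[[0,0,0.003,0,0],[0,0,0.006,0,0],[0,0,0.008,0,0],[0,0,0.008,0,0]]' 20
python3 - <<'E'
from fit import *
s=ctrl.read_state();R=np.array(s['tcp_rot']);p=np.array(s['tcp_pos']);case=np.load('v.npy')[:3]
im=imaging.get_image('wrist')[:,:,::-1];cv2.imwrite('pics/w13.png',cv2.resize(im[110:310,220:480],None,fx=3,fy=3,interpolation=cv2.INTER_CUBIC))
for n,X in dict(K=(-.038,.11,.204),pv=(-.008,.11,.207)).items():print(n,R.T@(cw(case,X)[0]-p),(proj(imaging.get_calibration('wrist'),cw(case,X))-[220,110])*3)
E
```

```text
clock: 10.57
tcp_pos: [0.6125, -0.0688, 0.4258]
tcp_rot: [[-0.167, -0.986, 0.001], [-0.986, 0.167, -0.0], [-0.0, -0.001, -1.0]]
force: [-0.6, -0.2, -0.4]
width: -0.0001
clock: 10.9
tcp_pos: [0.6052, -0.0676, 0.4251]
tcp_rot: [[-0.166, -0.986, 0.001], [-0.986, 0.166, -0.0], [-0.0, -0.001, -1.0]]
force: [-0.4, -0.3, -0.2]
width: 0.0
K [ 7.73075326e-06 -1.15303416e-02  2.21154076e-01] [[237.89237075 345.78567158]]
pv [2.08017757e-04 1.84670733e-02 2.18134973e-01] [[368.7450059  349.66483092]]
```

View pics/w13.png

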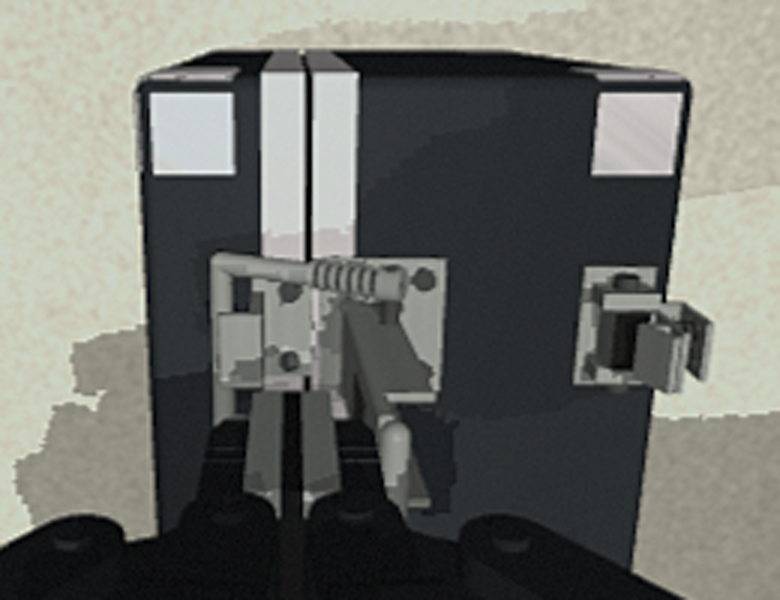

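```bash
python3 -m pendant '[[0,0,0.003,0,0],[0,0,0.006,0,0],[0,0,0.008,0,0],[0,0,0.01,0,0],[0,0,0.012,0,0],[0,0,0.014,0,0],[0,0,0.016,0,0],[0,0,0.016,0,0]]' 20
python3 - <<'E'
from fit import *
im=imaging.get_image('wrist')[:,:,::-1];cv2.imwrite('pics/w14.png',cv2.resize(im[110:310,220:480],None,fx=3,fy=3,interpolation=cv2.INTER_CUBIC))
s=ctrl.read_state();print(s['force'])
E
```

```text
clock: 11.62
tcp_pos: [0.5893, -0.0649, 0.4246]
tcp_rot: [[-0.166, -0.986, -0.001], [-0.986, 0.166, 0.0], [0.0, 0.001, -1.0]]
force: [0.2, -0.2, 1.4]
width: -0.0001
[0.23093184 0.55168692 0.31537649]
```

View pics/w14.png

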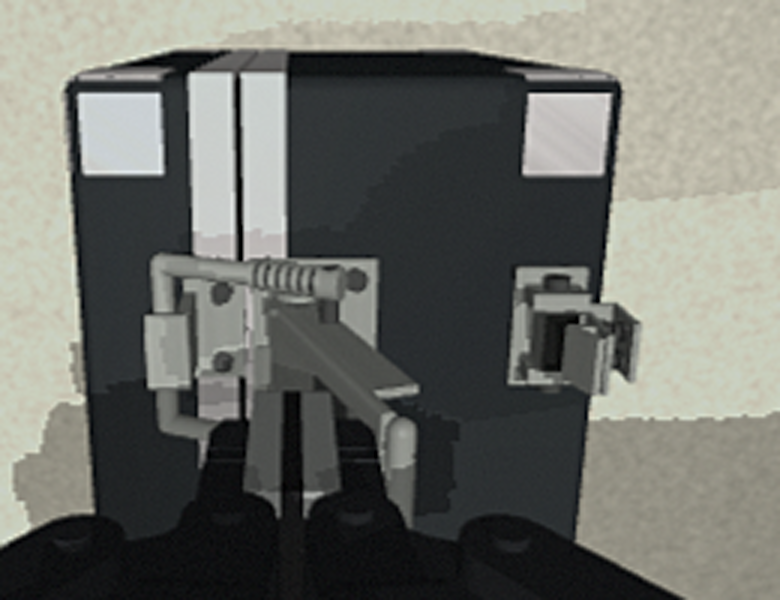

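```bash
python3 -m pendant '[[0,0,0.002,0.0002,0],[0,0,0.004,0.0004,0],[0,0,0.0055,0.0005,0],[0,0,0.008,0.0013,0],[0,0,0.0105,0.002,0],[0,0,0.0125,0.003,0],[0,0,0.0125,0.003,0]]' 20
python3 - <<'E'
from fit import *
im=imaging.get_image('wrist')[:,:,::-1];cv2.imwrite('pics/w15.png',cv2.resize(im[110:310,220:480],None,fx=3,fy=3,interpolation=cv2.INTER_CUBIC))
s=ctrl.read_state();print(s['force'])
E
```

```text
clock: 12.25
tcp_pos: [0.5775, -0.0629, 0.4217]
tcp_rot: [[-0.166, -0.986, 0.001], [-0.986, 0.166, -0.0], [-0.0, -0.001, -1.0]]
force: [2.6, -0.9, 0.0]
width: -0.0001
[ 2.41092506 -1.02615778 -0.03749369]
```

View pics/w15.png

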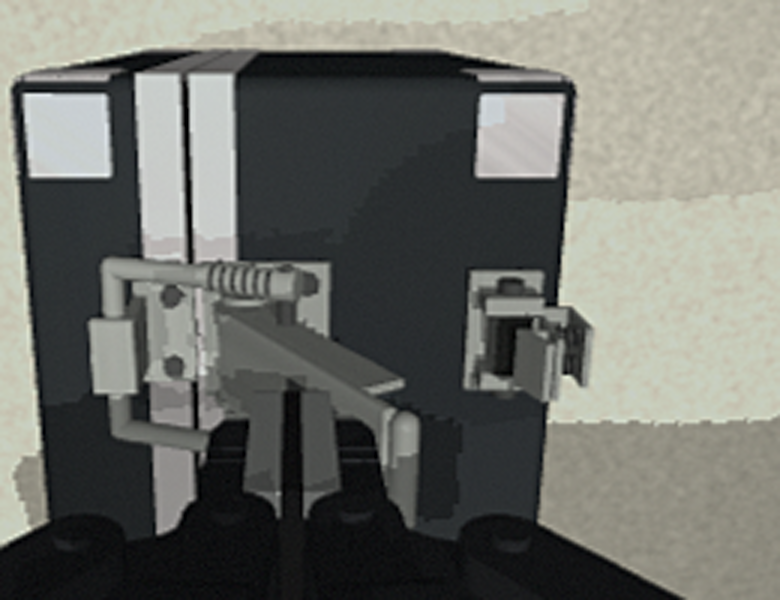

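```bash
python3 -m pendant '[[0,0,0.003,0.001,0],[0,0,0.006,0.0022,0],[0,0,0.0083,0.0037,0],[0,0,0.0106,0.0053,0],[0,0,0.013,0.0073,0],[0,0,0.0154,0.0094,0],[0,0,0.0173,0.0115,0],[0,0,0.0191,0.0136,0],[0,0,0.0191,0.0136,0]]' 20
python3 - <<'E'
from fit import *
im=imaging.get_image('wrist')[:,:,::-1];cv2.imwrite('pics/w16.png',cv2.resize(im[110:310,220:480],None,fx=3,fy=3,interpolation=cv2.INTER_CUBIC))
s=ctrl.read_state();print(s['force'])
E
```

```text
clock: 13.05
tcp_pos: [0.5586, -0.0597, 0.4082]
tcp_rot: [[-0.166, -0.986, 0.001], [-0.986, 0.166, -0.0], [-0.0, -0.001, -1.0]]
force: [4.2, -2.0, 2.2]
width: -0.0001
[ 3.26570135 -0.2442041   2.16055383]
```

View pics/w16.png

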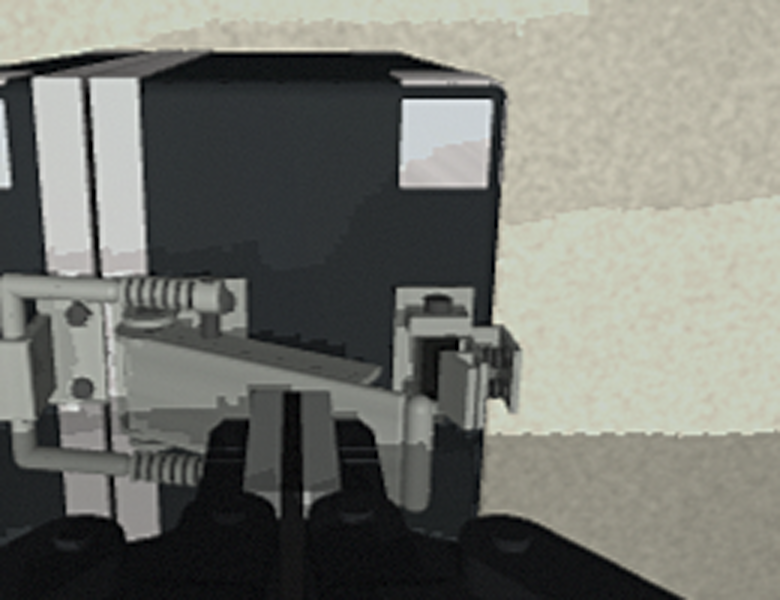

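```bash
python3 -m pendant '[[0,0,0.0025,0.0025,0],[0,0,0.0046,0.0049,0],[0,0,0.0065,0.0073,0],[0,0,0.008,0.0096,0],[0,0,0.0085,0.011,0],[0,0,0.009,0.0125,0],[0,0,0.009,0.0125,0]]' 20
python3 - <<'E'
from fit import *
im=imaging.get_image('wrist')[:,:,::-1];cv2.imwrite('pics/w17.png',cv2.resize(im[110:310,220:480],None,fx=3,fy=3,interpolation=cv2.INTER_CUBIC))
s=ctrl.read_state();print(s['force'])
E
```

```text
clock: 13.68
tcp_pos: [0.5489, -0.0581, 0.3944]
tcp_rot: [[-0.166, -0.986, -0.003], [-0.986, 0.166, 0.0], [0.0, 0.003, -1.0]]
force: [-1.3, -0.5, -0.5]
width: 0.0002
[0.32630771 0.05535879 0.47921427]
```

View pics/w17.png

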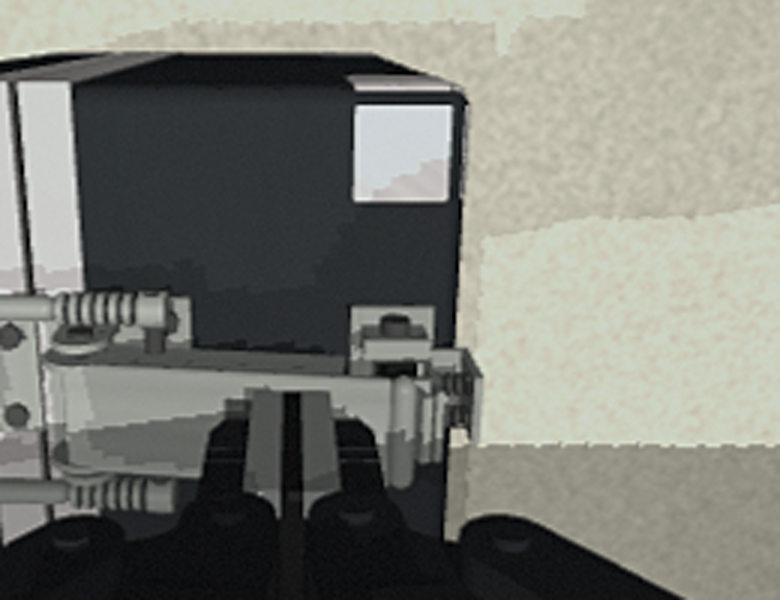

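```bash
python3 -m pendant '[[0,0,0.002,0.001,0],[0,0,0.002,0.002,0],[0,0,0.002,0.003,0],[0,0,0.002,0.003,0]]' 20; python3 -m pendant '[[0,0,0,0.001,0],[0,0,0,0.002,0],[0,0,0,0.002,0]]'
```

```text
clock: 14.07
tcp_pos: [0.5477, -0.0579, 0.3923]
tcp_rot: [[-0.166, -0.986, -0.0], [-0.986, 0.166, 0.0], [0.0, 0.0, -1.0]]
force: [0.3, 0.1, -0.5]
width: 0.0001
clock: 14.32
tcp_pos: [0.5478, -0.0579, 0.3903]
tcp_rot: [[-0.166, -0.986, -0.0], [-0.986, 0.166, 0.0], [-0.0, 0.0, -1.0]]
force: [1.0, 0.3, 0.2]
width: -0.0002
```

```bash
python3 -m pendant '[[0,0,0,0.001,0],[0,0,0,0.001,0]]'; python3 -m pendant '[[0,0,0,0.001,0],[0,0,0,0.001,0]]';python3 -m pendant '[[0,0,0,0.001,0],[0,0,0,0.001,0]]'
```

```text
clock: 14.48
tcp_pos: [0.5477, -0.0579, 0.3896]
tcp_rot: [[-0.166, -0.986, -0.0], [-0.986, 0.166, 0.0], [-0.0, 0.0, -1.0]]
force: [-1.0, 0.2, 1.1]
width: -0.0001
clock: 14.65
tcp_pos: [0.5477, -0.0579, 0.3888]
tcp_rot: [[-0.166, -0.986, -0.0], [-0.986, 0.166, 0.0], [-0.0, 0.0, -1.0]]
force: [-1.4, -0.8, 3.8]
width: -0.0003
clock: 14.82
tcp_pos: [0.5475, -0.0579, 0.388]
tcp_rot: [[-0.166, -0.986, -0.0], [-0.986, 0.166, 0.0], [-0.0, 0.0, -1.0]]
force: [-2.4, 0.3, 4.8]
width: -0.0
```

```bash
python3 -m pendant '[[0,0,0,0.001,0],[0,0,0,0.001,0]]'; python3 -m pendant '[[0,0,0,0.0007,0],[0,0,0,0.0007,0]]'
```

```text
clock: 14.98
tcp_pos: [0.5474, -0.0579, 0.387]
tcp_rot: [[-0.166, -0.986, -0.0], [-0.986, 0.166, 0.0], [-0.0, 0.0, -1.0]]
force: [-3.2, -0.8, 6.2]
width: -0.0001
clock: 15.15
tcp_pos: [0.5473, -0.0579, 0.3869]
tcp_rot: [[-0.166, -0.986, 0.0], [-0.986, 0.166, 0.0], [-0.0, -0.0, -1.0]]
force: [-4.7, 0.5, 8.7]
width: -0.0001
```

```bash
python3 -m pendant '[[0,0,0,0.0007,0],[0,0,0,0.0007,0]]'
```

```text
clock: 15.32
tcp_pos: [0.5473, -0.0579, 0.3865]
tcp_rot: [[-0.166, -0.986, 0.001], [-0.986, 0.166, -0.0], [-0.0, -0.001, -1.0]]
force: [-5.1, 0.8, 9.3]
width: 0.0004
```

```bash
python3 -m pendant '[[0,0,0.0005,0.0007,0],[0,0,0.0005,0.0007,0]]'; python3 -m pendant '[[0,0,0,0.0005,0],[0,0,0,0.0005,0]]'
python3 - <<'E'
from fit import *
im=imaging.get_image('wrist')[:,:,::-1];cv2.imwrite('pics/w18.png',cv2.resize(im[160:300,300:440],None,fx=4.2,fy=4.2,interpolation=cv2.INTER_CUBIC))
s=ctrl.read_state();print(s['force'])
E
```

```text
clock: 15.48
tcp_pos: [0.5471, -0.0578, 0.3865]
tcp_rot: [[-0.166, -0.986, 0.002], [-0.986, 0.166, -0.0], [-0.0, -0.002, -1.0]]
force: [-4.2, 0.1, 13.0]
width: -0.0004
clock: 15.65
tcp_pos: [0.5474, -0.0579, 0.3847]
tcp_rot: [[-0.166, -0.986, 0.002], [-0.986, 0.166, -0.0], [-0.0, -0.002, -1.0]]
force: [-0.2, 0.1, 0.5]
width: 0.0
[-0.42853206  0.11992592 -0.81292426]
```

View pics/w18.png

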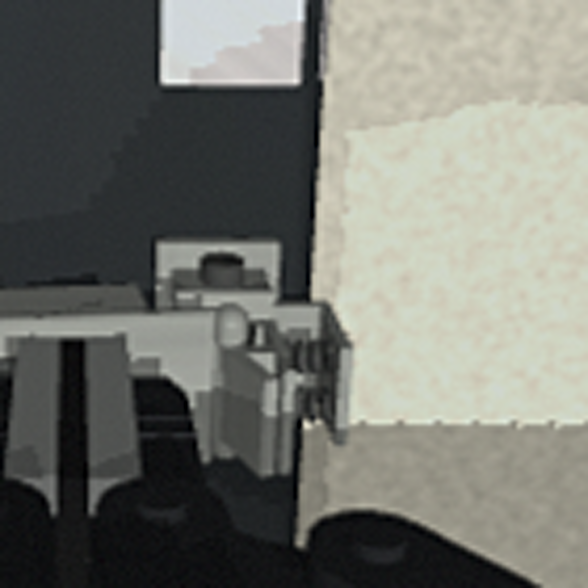

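Force fell from 13 N to 0 as the lever dropped, and the catch nose now overlaps the tip at about (250,390). I'll feel lightly for the hard ledge.

```bash
python3 -m pendant '[[0,0,0,0.0007,0],[0,0,0,0.0007,0]]'; python3 -m pendant '[[0,0,0,0.0007,0],[0,0,0,0.0007,0]]'
```

```text
clock: 15.87
tcp_pos: [0.5475, -0.0579, 0.3834]
tcp_rot: [[-0.166, -0.986, 0.001], [-0.986, 0.166, -0.0], [-0.0, -0.001, -1.0]]
force: [-0.4, 0.2, 4.2]
width: 0.0002
clock: 16.03
tcp_pos: [0.5475, -0.0579, 0.3833]
tcp_rot: [[-0.166, -0.986, 0.001], [-0.986, 0.166, -0.0], [-0.0, -0.001, -1.0]]
force: [-0.7, 0.1, 7.1]
width: 0.0002
```

```bash
python3 -m pendant '[[0,0,0,0.0007,0],[0,0,0,0.0007,0]]'; python3 -m pendant '[[0,0,0,0.0005,0],[0,0,0,0.0005,0]]'
```

```text
clock: 16.2
tcp_pos: [0.5475, -0.0578, 0.3832]
tcp_rot: [[-0.166, -0.986, 0.002], [-0.986, 0.166, -0.0], [-0.0, -0.002, -1.0]]
force: [-2.8, 0.1, 10.3]
width: 0.0002
clock: 16.37
tcp_pos: [0.5474, -0.0578, 0.3831]
tcp_rot: [[-0.166, -0.986, 0.002], [-0.986, 0.166, -0.0], [-0.0, -0.002, -1.0]]
force: [-3.1, -0.2, 12.8]
width: 0.0004
```

The lever is hard on the ledge: force rises to 12.8 N with only 0.1 mm of movement. I'll lift clear and inspect.

```bash
python3 -m pendant '[[0,0,0,-0.005,0],[0,0,0,-0.02,0],[0,0,0,-0.05,0],[0,0,0,-0.08,0],[0,0,0,-0.09,0],[0,0,0,-0.09,0],[0,0,0,-0.09,0]]'
python3 - <<'E'
from fit import *
im=imaging.get_image('wrist')[:,:,::-1];cv2.imwrite('pics/w19.png',cv2.resize(im[140:270,200:420],None,fx=3.5,fy=3.5,interpolation=cv2.INTER_CUBIC))
case=np.load('v.npy')[:3];o=[]
for n in('scene','side'):
  C=imaging.get_calibration(n);im=imaging.get_image(n)[:,:,::-1];cv2.imwrite(f'pics/{n}19.png',im)
  m=proj(C,cw(case,(0,.09,.2)))[0].astype(int)
  o.append(cv2.resize(im[m[1]-36:m[1]+36,m[0]-48:m[0]+48],(400,300),interpolation=cv2.INTER_CUBIC))
cv2.imwrite('pics/ss19.png',np.hstack(o))
E
```

```text
clock: 16.95
tcp_pos: [0.5476, -0.0579, 0.4709]
tcp_rot: [[-0.166, -0.986, 0.0], [-0.986, 0.166, -0.0], [-0.0, -0.0, -1.0]]
force: [0.5, 0.5, -0.4]
width: 0.0004
```

View pics/w19.png

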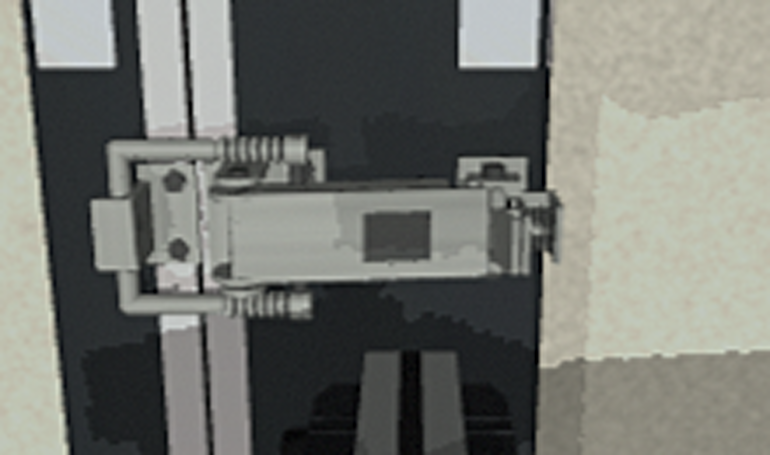

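View pics/ss19.png

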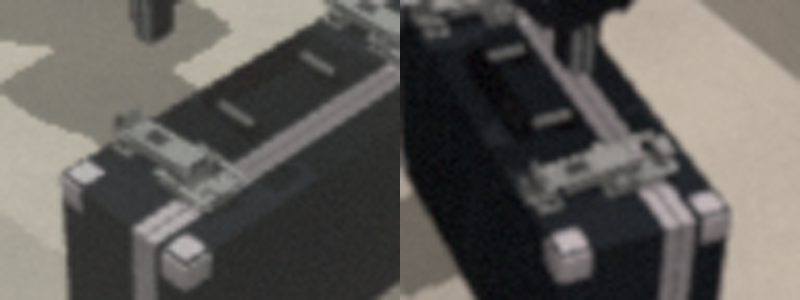

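View pics/scene19.png

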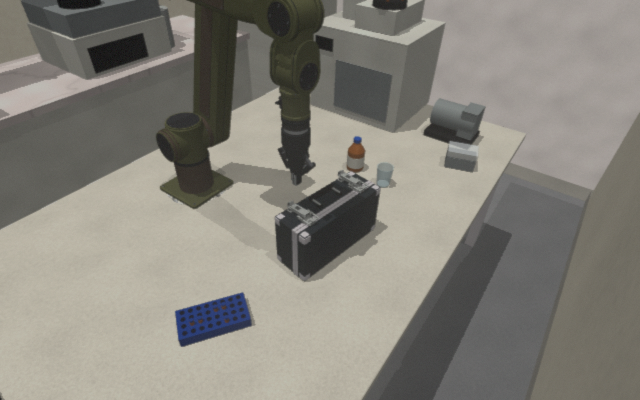

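Both latches now look alike. The bar sits in the keeper with the lip over it at (113,235), and the lever is flat with its tip under the catch at (505,235). The rack, bottle and beaker are where they were.

```bash
python3 -c "
from station import job_done
print(job_done())"
```

```text
the job is handed in; nothing more can be done
None
```

The open latch is fastened, and the job was handed in at about 17 s of the 58 s allowed.

- **Loop:** I took it with the 20 N minimum grip and carried it over the keeper's lip. Partway down it slid about 4 mm in the pads. When I opened the gripper to take a new hold, it dropped behind the lip, and the lever swung back to its stop. I re-gripped it there, drew it under the lip and let go. Raising the lever then pulled the bar against the keeper wall.
- **Lever:** I pressed it over centre with closed fingers. At the catch the force rose to about 13 N, then fell to 0 as the lever dropped home. A light check press then met a hard stop: 12.8 N with almost no movement. The most I read at any step was 13 N upward, about 14 N in total.
- **Last checks:** After lifting clear, the wrist, scene and side pictures show the bar in the keeper, the lever flat and its tip under the catch nose, like the other latch. The scene picture shows the rack, bottle and beaker where they started, and the robot was touching nothing.

Forces were only read at the end of each move and at camera checks, so a brief peak in between could have gone unseen. No check failed, and hand-in reports no verdict.

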